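Kit a driver board into its pocketed tray

ROBOT

A 7-joint arm with a two-finger parallel gripper is mounted at the origin on a cart in front of the work surface, level with it; the furniture and walls round the work are solid. World frame = base frame: x ahead of the robot, y to its left, z up, the work surface at z = 0. Lengths are in mm, angles in rad, forces in N, time in s.
With the tool pointing down it reaches from about 350 to 900 mm from the base axis. Payload 19.9 kg.
Tool frame: the origin (TCP) lies on the mounting face of the last link; the fingertips stand 199 mm ahead of it and the grasp point (between the pads) lies 180 mm ahead of it (ctrl.nose_length is the distance from the TCP to the fingertips, in mm); z points along the fingers, y is the line along which they close (so a half turn about z gives the same grasp; the last joint's range is limited). The gripper opens to 94 mm and grips with 3 to 60 N. Pads are 16 mm wide; open, the fingers measure 119 mm over their backs; the gripper's body (75 mm by 177 mm) begins 78 mm behind the grasp point.
Start: joints at [-1.155, 0.417, -0.01, 1.614, 0.005, 1.111, -0.053], TCP at [275.661, 560.919, 404.625] pointing down, gripper open.
Joint ranges: [-2.81, 2.81], [-0.39, 2.02], [-1.27, 1.25], [0.06, 2.57], [-1.19, 4.33], [0.19, 2], [-2.82, 2.82]. Speed limits (rad/s): [1.89, 1.89, 2.39, 2.39, 3.01, 3.01, 3.01].

INTERFACE

Orientations are given as a unit quaternion [w, x, y, z].
In Python, from workcell import ctrl, get_image, camera_params, trace gives the robot as it stands. The module is installed in compiled form; this text tells all that it offers.
- The arm moves only by the tool send_rows, never from a script. Its arguments are lists of equal length, an entry for each row: "translation": the shift along the tool's x, y, z in cm, a list of three; "twist": the turn, a rotation vector about the tool's x, y, z in degrees, a list of three. A call has 1 to 5 rows; each row is the pose to reach, as a shift and turn from the pose commanded when the call began, along the tool's axes at that moment; what a row does not reach only later rows make up. A row lasts 1/12 s, in which the tool goes at most 41.7 mm and 7.16 degrees, less where a joint would pass 70% of its speed; a pose out of reach is approached as far as the arm can. A call with a gripper value outside its range is refused whole. "hand" is the closure, from -1 (fully open) to 1 (shut), so that 0 is half open, set as the call begins (left out, the last holds). The fingers move at their own pace and stop on an object; "grip_force" is the grip in N (left out, the last holds). Time passes only in rows, so rows that repeat a pose let the fingers close. It gives the time, the measured TCP pose, the force, the opening and the grip force at its end, in the units of the state.
- ctrl.get_obs(): the state, without advancing time (a new reading comes with each control period).
- get_image(name): name is "side" or "top"; returns (picture, depth): 384x512x3 uint8, red, green, blue; 384x512 float32, mm along the optical axis (not along the pixel's ray), 0 where there is no reading.
- camera_params(name): a dict with "mtx" (3x3 intrinsics, pixels), "camera_from_world" (4x4, takes a point from world to camera coordinates). Camera axes: x right, y down, z forward; pixel columns grow to the right and rows downward; lengths in mm; the calibration is good to about 2 mm. A picture is of the moment at which its call begins. camera_params takes no time and is no camera call.
- ctrl.hand_in(): hands the job in; it is judged then, once.
Trained networks look in the newest picture that a camera, given by its name, has taken for a name from the list of things; names that differ only in an ending like _2 or _b are one class to them, and where a whole thing is asked for, a point or a joint stands for the part that bears it (a point fixed in the world has none). Each returns a list of dicts, best first, with "score" (0 to 1); they miss things now and then, are a little off and sometimes report something else, mostly with a low value. They report only what shows in the picture. A call takes as long as a camera call. They do not tell look-alikes from the thing itself.
- trace(camera, label): "pixels" (384x512 bool, what is visible of it) and "bbox" ([left, top, right, bottom] in pixels, round what is visible of it).
The state is a dict: "t": time; "qpos": joint angles; "joint_velocities": joint speeds; "tau": joint torques, N m; "tcp_pos": TCP position; "tool_rot": TCP orientation; "force": force on the tool from outside, world axes, zero at the start; "ft_torque": the same for the moment, N m; "grip_width": opening from 0.0 (shut) to 1.0 (fully open); "finger_force": force on a finger pad.
Only numpy, scipy, OpenCV 4.12 (cv2) and the standard library are available. Lean on these libraries where they do the work, as an engineer would, in place of code of your own. Each camera call takes 0.05 s, during which the arm holds its last target. There are 200 camera calls.

TASK

Kit the loose parts for one driver board: put the finned heat sink, the round tin of fixings, the long green terminal block and the short green terminal block into the kit tray, each in the pocket cut to its own shape and size, lying flat on the pocket floor and the right way up. Set the parts down; do not drop or toss them.

Things in the scene. Friction and masses are not known exactly. Their poses are not given: they have to be found in the camera images.
- heatsink: Grey extruded heat sink with eight upright fins on a base plate, 60 x 50 x 26 mm, about 80 g, loose, lying base down on the bench at any yaw. Origin: centre of its underside; z up; x along the fins (60 mm), y across the fins (50 mm). Grasp across the fins, along its y.
- tin: Round pale metal tin with its lid on (lid fixed), diameter 60 mm, 26 mm high, about 60 g, loose, standing on the bench. Origin: centre of its underside; z up. Grasp across the diameter.
- terminal_long: Long green plug-in terminal block (eight ways), 12 x 40 x 13 mm, about 24 g, loose, lying on the bench at any yaw. Origin: centre of its underside; z up; y along its 40 mm length, x across its 12 mm depth. Grasp across its depth, along its x; when seated it stands 8 mm out of its pocket.
- terminal_short: Short green plug-in terminal block (six ways), 12 x 30 x 13 mm, about 20 g, loose, lying on the bench at any yaw. Origin: centre of its underside; z up; y along its 30 mm length, x across its 12 mm depth. Grasp across its depth, along its x; when seated it stands 8 mm out of its pocket.
- kit_tray: Shallow aluminium tray, 112 x 335 mm, wire handle at each end, standing fixed on the bench; behind its left part a hot-air station rises to 116 mm. It holds a row of four equal grey inserts (104 x 81 mm, 82 mm from centre to centre) in an order that changes. Insert tops are 11 mm, the tray rim 12 mm above the bench. Origin: centre of its underside on the bench; z up, y along the row.
- heatsink_pocket: Grey plastic insert with the large rectangular pocket for the heat sink: pocket floor 66 mm along x by 56 mm along y; the fins lie along the pocket's x, either way round. Black floor, 5 mm deep, sides leaning out 2.8 mm by the top. Fixed. Origin: centre of the pocket floor, 6 mm over the bench; z up, x along the 104 mm side, y along the row.
- tin_pocket: Grey plastic insert with the round pocket for the tin: pocket floor 67 mm in diameter. Black floor, 5 mm deep, sides leaning out 2.8 mm by the top. Fixed. Origin: centre of the pocket floor, 6 mm over the bench; z up, x along the 104 mm side, y along the row.
- long_pocket: Grey plastic insert with the longer narrow slot, for the long terminal block: slot floor 46 mm along x by 17.5 mm along y; the block lies with its length along the pocket's x, either way round. Black floor, 5 mm deep, sides leaning out 2.8 mm by the top. Fixed. Origin: centre of the pocket floor, 6 mm over the bench; z up, x along the 104 mm side, y along the row.
- short_pocket: Grey plastic insert with the shorter narrow slot, for the short terminal block: slot floor 36 mm along x by 17.5 mm along y; the block lies with its length along the pocket's x, either way round. Black floor, 5 mm deep, sides leaning out 2.8 mm by the top. Fixed. Origin: centre of the pocket floor, 6 mm over the bench; z up, x along the 104 mm side, y along the row.
Not all that is in view belongs to the job. There is more than one size of the tin; the one meant has the size given above.

How it is judged (in metres and radians):
At the end, for the whole second after the job is handed in: Each part lies in its own pocket: centre within 8 mm of the pocket's, underside within 3 mm of its floor, upright within 0.12 rad; heat sink fins and terminal lengths within 0.35 rad of the pocket's x, either way round; all released and at rest (horizontal distance between heatsink and heatsink_pocket below 0.008 m and z of heatsink in the frame of heatsink_pocket below 0.003 m and angle between each of heatsink, tin, terminal_long, terminal_short's own z axis and vertical below 0.12 rad and linear speed of each of heatsink, tin, terminal_long, terminal_short below 0.02 m/s and angular speed of each of heatsink, tin, terminal_long, terminal_short below 0.2 rad/s and contact force between each of heatsink, tin, terminal_long, terminal_short and the fingers below 0.05 N and angle between the x axis of heatsink and the x axis of heatsink_pocket, either way round below 0.35 rad and horizontal distance between tin and tin_pocket below 0.008 m and z of tin in the frame of tin_pocket below 0.003 m and horizontal distance between terminal_long and long_pocket below 0.008 m and z of terminal_long in the frame of long_pocket below 0.003 m and angle between the y axis of terminal_long and the x axis of long_pocket, either way round below 0.35 rad and horizontal distance between terminal_short and short_pocket below 0.008 m and z of terminal_short in the frame of short_pocket below 0.003 m and angle between the y axis of terminal_short and the x axis of short_pocket, either way round below 0.35 rad); the robot touches nothing.
It fails at once if a part is dropped from more than about 4 cm or thrown (faster than 0.9 m/s while no finger holds it) ((linear speed of heatsink above 0.9 m/s and contact force between heatsink and the fingers below 0.05 N) or (linear speed of tin above 0.9 m/s and contact force between tin and the fingers below 0.05 N) or (linear speed of terminal_long above 0.9 m/s and contact force between terminal_long and the fingers below 0.05 N) or (linear speed of terminal_short above 0.9 m/s and contact force between terminal_short and the fingers below 0.05 N)).
It also fails if it takes over 112 s, if anything falls off the work surface, if the arm or the gripper's body presses on something with over 40 N, if the wrist force passes 120 N, or if a joint passes its speed limit or range.

## Working session

There is one attempt and no reset: what is moved stays moved. The work goes in short steps, Python scripts to look and compute and a tool call to move; the robot and the scene stay as the last step left them, time stands still between calls to the robot, and variables do not carry over. Pictures are saved under pics/ and viewed, at most 14 in all, crops included, and the job is handed in when it is done.

Besides the shell and the picture viewer there is one more tool, called in YAML: its name, and indented under it one key for each argument. send_rows: Moves the arm, as the interface text tells. Its arguments: {"type":"object","properties":{"translation":{"type":"array","items":{"type":"array","items":{"type":"number"}}},"twist":{"type":"array","items":{"type":"array","items":{"type":"number"}}},"hand":{"type":"number"},"grip_force":{"type":"number"}},"required":["translation","twist"]}

```bash
mkdir -p pics; cat > h.py <<'E'
import numpy as np, cv2
from workcell import ctrl, get_image, camera_params, trace
def cloud(cam,dep):
    P=camera_params(cam);K=P["mtx"];T=np.linalg.inv(P["camera_from_world"])
    v,u=np.indices(dep.shape)
    X=np.stack([(u-K[0,2])/K[0,0]*dep,(v-K[1,2])/K[1,1]*dep,dep,np.ones_like(dep)],-1)
    return (X@T.T)[...,:3]
def rotm(q):
    from scipy.spatial.transform import Rotation as R
    return R.from_quat([q[1],q[2],q[3],q[0]]).as_matrix()
E
python3 - <<'E'
from h import *
o=ctrl.get_obs();print(o);print(rotm(o["tool_rot"]).round(3), ctrl.nose_length)
for c in("top","side"):
    im,d=get_image(c);cv2.imwrite(f"pics/{c}0.png",im[:,:,::-1]);np.save(f"{c}0.npy",cloud(c,d))
    P=camera_params(c);print(np.linalg.inv(P["camera_from_world"]).round(2),P["mtx"])
    for l in ["heatsink","tin","terminal_long","terminal_short","heatsink_pocket","tin_pocket","long_pocket","short_pocket","kit_tray"]:
        for r in trace(c,l):
            m=r["pixels"]&(d>0);X=cloud(c,d)[m]
            print(c,l,round(r["score"],2),r["bbox"],np.median(X,0).round(0),X.min(0).round(),X.max(0).round())
E
```

```text
{'t': 0.0, 'qpos': array([-1.15554614,  0.41798307, -0.01026802,  1.61418452,  0.00473548,
        1.11071995, -0.05301035]), 'joint_velocities': array([-3.36178696e-04, -7.45994079e-05, -1.37073319e-03, -5.42588094e-04,
       -9.54607427e-04,  9.86320863e-04, -1.44166451e-03]), 'tau': array([-9.94717011e-04, -8.51233435e+01,  6.37943689e-01, -4.25970054e+01,
       -4.89557069e-02,  1.88090868e-02,  1.54431013e-04]), 'tcp_pos': array([275.60009269, 560.79783814, 404.01528516]), 'tool_rot': array([-7.51933524e-05,  2.26403955e-01,  9.74033287e-01, -6.32086653e-04]), 'force': array([-0.4225806 , -0.15651574, -0.29042028]), 'ft_torque': array([ 0.01443994, -0.01354903,  0.04297446]), 'finger_force': 0.0, 'grip_width': 0.9968609659309539}
[[-0.897  0.441 -0.   ]
 [ 0.441  0.897 -0.001]
 [-0.    -0.001 -1.   ]] 199.2
[[-2.00000e-02 -1.00000e+00  6.00000e-02  5.39410e+02]
 [-1.00000e+00  2.00000e-02 -1.00000e-02  4.35300e+01]
 [ 1.00000e-02 -6.00000e-02 -1.00000e+00  1.23767e+03]
 [ 0.00000e+00  0.00000e+00  0.00000e+00  1.00000e+00]] [[394.98973158   0.         255.50349626]
 [  0.     
[... 2203 characters left out ...]
52.5, 218.9, 257.7] [ 443. -134.    6.] [ 424. -139.   -3.] [ 462. -116.   14.]
side terminal_long 0.2 [196.2, 195.8, 227.6, 206.4] [486. 172.   9.] [432. 127.   2.] [538. 214.  14.]
side terminal_short 0.4 [259.4, 269.7, 272.6, 277.1] [ 559. -245.    8.] [ 548. -259.   -1.] [ 570. -230.   14.]
side tin_pocket 0.84 [196.1, 197.0, 227.1, 210.2] [485. 171.   9.] [434. 122.   2.] [538. 213.  14.]
side long_pocket 0.82 [197.7, 203.3, 233.3, 221.2] [483.  88.  10.] [430.  39.   2.] [539. 129.  15.]
side short_pocket 0.65 [193.5, 181.3, 226.3, 198.5] [487. 250.  10.] [436. 203.   3.] [538. 290.  15.]
side kit_tray 0.64 [203.2, 217.3, 237.3, 224.8] [481.  41.   8.] [431.  17.  -4.] [536.  57.  14.]
```

```bash
python3 - <<'E'
import cv2
a=cv2.imread("pics/top0.png")
cv2.imwrite("pics/topA.png",cv2.resize(a[95:285,120:380],None,fx=3,fy=3,interpolation=cv2.INTER_CUBIC))
E
```

```text
(no output)
```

View pics/topA.png

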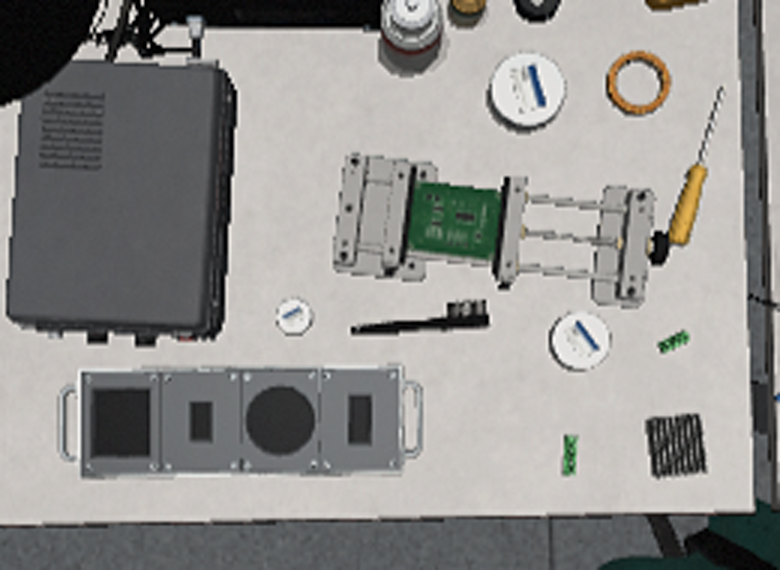

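View pics/side0.png

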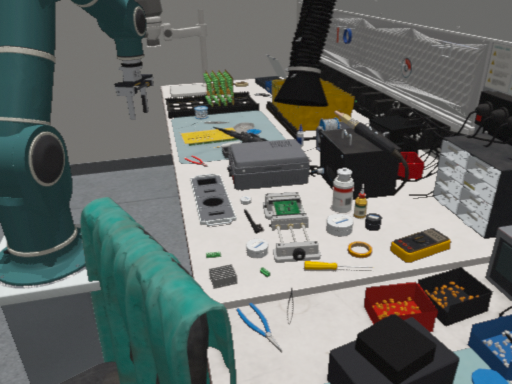

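Parts are found: the long terminal is near (443,-130), the short one near (559,-244), the 60 mm tin near (562,-142) and the heat sink near (452,-241). Pockets from left to right are heat sink, short, tin, long. Next I refine these positions.

```bash
cat >> h.py <<'E'
def toplane(cam,uv,z):
    P=camera_params(cam);K=P["mtx"];T=np.linalg.inv(P["camera_from_world"])
    r=np.c_[np.asarray(uv,float),np.ones(len(uv))]@np.linalg.inv(K).T@T[:3,:3].T
    return (T[:3,3]+r*((z-T[2,3])/r[:,2])[:,None])[:,:2]
def green(im):
    f=im.astype(float);return np.clip((f[...,1]-np.maximum(f[...,0],f[...,2])-8)/50,0,1)
def dark(im): return np.clip((70-im.max(2).astype(float))/35,0,1)
def blob(cam,w,z,c,rad):
    v,u=np.indices(w.shape);X=toplane(cam,np.c_[u.ravel(),v.ravel()],z)
    k=(np.linalg.norm(X-c,axis=1)<rad);ww=w.ravel()*k;m=ww@X/ww.sum()
    C=((X-m)*ww[:,None]).T@(X-m)/ww.sum();e,V=np.linalg.eigh(C)
    return m.round(1),"az %.1f"%(np.degrees(np.arctan2(V[1,1],V[0,1]))%180),"len %.0f %.0f"%(np.sqrt(12*e[1]),np.sqrt(12*e[0]))
E
python3 - <<'E'
from h import *
for c in("top","side"):
    im=cv2.imread(f"pics/{c}0.png")[:,:,::-1];X=np.load(f"{c}0.npy")
    print(c)
    print(" long",*blob(c,green(im),6.5,[443,-130],32));print(" short",*blob(c,green(im),6.5,[559,-244],32))
    g=im.astype(float).max(2); print(" floors",[int(g[tuple(np.argwhere(np.linalg.norm(X[...,:2]-[485,y],axis=2)<6)[0])]) for y in(332,250,168,87)])
    for n,y in(("hsP",332),("shP",250),("tinP",168),("loP",87)): print(" ",n,*blob(c,dark(im),6,[485,y],{'hsP':44,'tinP':37}.get(n,28)))
    for l in("heatsink","tin"):
        r=[r for r in trace(c,l) if np.hypot(*(np.median(X[r["pixels"]],0)[:2]-([452,-241] if l=="heatsink" else [562,-142])))<40]
        if r: 
            m=r[0]["pixels"].astype(float);print(" ",l,*blob(c,m,13,[452,-241] if l=="heatsink" else [562,-142],50))
            q=cv2.minAreaRect(toplane(c,np.argwhere(m>0)[:,::-1],20).astype(np.float32));print(q)
X=np.load("top0.npy");k=(X[...,2]>90)&(X[...,2]<135)&(X[...,1]>50)&(X[...,1]<420)&(X[...,0]<800);print("station",np.percentile(X[k],[1,99],axis=0).round())
k=(X[...,2]>35)&(X[...,1]<60)&(X[...,1]>-350)&(X[...,0]<730)&(X[...,0]>350);print("fixture",np.percentile(X[k],[1,99],axis=0).round())
E
```

```text
top
 long [ 443.5 -130.6] az 175.3 len 40 13
 short [ 558.9 -243. ] az 114.2 len 32 12
 floors [38, 44, 49, 50]
  hsP [485.3 332.3] az 179.5 len 68 59
  shP [485.9 250.5] az 179.6 len 38 19
  tinP [485.  168.5] az 97.3 len 61 60
  loP [484.4  85.7] az 173.0 len 47 23
  heatsink [ 452.  -241.2] az 174.5 len 61 56
((452.456298828125, -239.07833862304688), (60.888397216796875, 56.67055892944336), 2.5882158279418945)
  tin [ 562.3 -143.6] az 108.2 len 53 49
((563.4337768554688, -140.88247680664062), (58.77347183227539, 52.420310974121094), 88.99427032470703)
side
 long [ 442.7 -132.9] az 171.5 len 37 22
 short [ 558.3 -243.1] az 106.3 len 33 15
 floors [23, 71, 25, 47]
  hsP [485.8 335.3] az 0.9 len 63 43
  shP [484.9 254.2] az 176.3 len 31 8
  tinP [485.1 171. ] az 176.4 len 55 48
  loP [485.4  89.5] az 179.4 len 42 9
  heatsink [ 452.2 -240.8] az 90.0 len 80 62
((451.5151062011719, -248.48468017578125), (63.53300857543945, 79.78079986572266), 5.367081165313721)
  tin [ 561.4 -143.5] az 79.0 len 85 57
((557.34716796875, -152.33282470703125), (86.70685577392578, 59.939300537109375), 75.53961181640625)
station [[580. 218.  93.]
 [798. 410. 117.]]
fixture [[ 539. -223.   36.]
 [ 724.   53. 1238.]]
```

send_rows:
  translation:
    - [0,0,0]
    - [0,0,0]
    - [0,0,0]
    - [0,0,0]
  twist:
    - [0,0,-7]
    - [0,0,-14]
    - [0,0,-21]
    - [0,0,-26.2]
  hand: -1

```text
t: 1.53
tcp_pos: [275.7, 560.9, 404.6]
tool_rot: [0.0, -0.004, 1.0, -0.0]
force: [0.3, -0.6, -0.0]
grip_width: 1.003
finger_force: 0.0
```

```bash
python3 - <<'E'
from h import *
im=cv2.imread("pics/top0.png");X=np.load("top0.npy")
k=(X[...,2]>18)&(X[...,2]<150)&(X[...,1]<-175)&(X[...,1]>-290)&(X[...,0]<700)&(X[...,0]>500)
print("near short",np.percentile(X[k],[0,2,50,98,100],axis=0).round())
k=(X[...,2]>18)&(X[...,2]<200)&(X[...,1]<60)&(X[...,1]>-230)&(X[...,0]<740)&(X[...,0]>600)
print("fix z",np.percentile(X[k][:,2],[50,90,99,100]))
# heatsink
cv2.imwrite("pics/hs.png",cv2.resize(im[222:265,325:370],None,fx=12,fy=12,interpolation=cv2.INTER_CUBIC))
s=np.clip((150-im.max(2).astype(float))/80,0,1)
print(*blob("top",s,13,[452,-241],45))
k=(X[...,2]>10)&(np.linalg.norm(X[...,:2]-[452,-241],axis=2)<48)
uv=np.argwhere(k)[:,::-1]; q=cv2.minAreaRect(toplane("top",uv,20).astype(np.float32));print(len(uv),q,X[k].mean(0))
print(X[k].min(0),X[k].max(0))
s=np.clip((im.min(2).astype(float)-185)/30,0,1);print("bench",np.median(im[230:260,320:335]),"tin",*blob("top",s,24,[562,-143],24))
# silhouette by difference from bench in 2-D world grid, edge-projection yaw score
g=im.max(2).astype(float);v,u=np.indices(g.shape);W=toplane("top",np.c_[u.ravel(),v.ravel()],24)
k=np.linalg.norm(W-[452,-241],axis=1)<24;P=W[k];gv=g.ravel()[k]
for a in range(-14,24,2):
    t=np.radians(a);y=-np.sin(t)*P[:,0]+np.cos(t)*P[:,1]
    A=np.c_[np.ones_like(y)]+0; best=max(np.abs(((gv-gv.mean())*np.exp(2j*np.pi*y/p)).mean()) for p in np.arange(5.5,8,.1));print(a,round(best,1),end="; ")
E
```

```text
near short [[ 598. -264.   18.]
 [ 603. -258.   19.]
 [ 658. -199.   41.]
 [ 699. -179.   48.]
 [ 700. -176.   53.]]
fix z [49.15300653 55.58928662 59.02148041 62.36301559]
[ 452.3 -238.9] az 9.9 len 60 57
249 ((451.60906982421875, -239.80091857910156), (59.91920852661133, 53.020606994628906), 5.235559940338135) [ 451.60941441 -240.9692627    19.86922226]
[ 419.94994099 -267.21371391   10.05644094] [ 483.1684664  -212.79764774   31.88883775]
bench 199.0 tin [ 560.8 -142.5] az 114.6 len 46 42
-14 4.6; -12 11.8; -10 19.8; -8 24.7; -6 24.5; -4 19.2; -2 11.3; 0 16.2; 2 21.7; 4 24.9; 6 24.7; 8 21.3; 10 15.5; 12 8.9; 14 3.9; 16 3.7; 18 3.2; 20 2.0; 22 2.8;
```

View pics/hs.png

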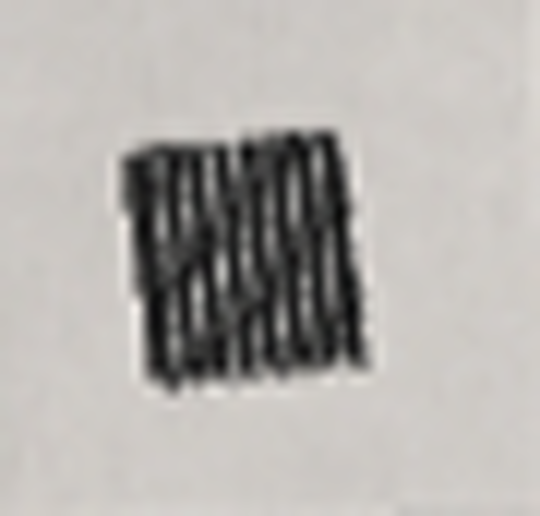

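send_rows:
  translation:
    - [-2,-3.5,1]
    - [-4,-7,2]
    - [-6,-10.5,3]
    - [-8,-14,4]
    - [-10,-17.5,5]
  twist:
    - [0,0,7]
    - [0,0,14]
    - [0,0,21]
    - [0,0,28]
    - [0,0,35]
  hand: 0.2

```text
t: 1.95
tcp_pos: [376.3, 384.1, 354.5]
tool_rot: [0.0, 0.303, 0.953, 0.0]
force: [2.3, 1.1, 0.3]
grip_width: 0.682
finger_force: 0.0
```

send_rows:
  translation:
    - [-3.1,-2.5,0.3]
    - [-6.2,-5,0.6]
    - [-9.3,-7.5,0.9]
    - [-12.5,-10,1.2]
    - [-15.6,-12.4,1.5]
  twist:
    - [0,0,0]
    - [0,0,0]
    - [0,0,0]
    - [0,0,0]
    - [0,0,0]
  hand: 0.4
  grip_force: 15

```text
t: 2.37
tcp_pos: [432.6, 192.9, 339.8]
tool_rot: [0.0, 0.3, 0.954, 0.0]
force: [1.5, 0.4, -0.1]
grip_width: 0.327
finger_force: 0.0
```

send_rows:
  translation:
    - [-3.1,-2.5,0.3]
    - [-6.2,-5,0.6]
    - [-9.3,-7.5,0.9]
    - [-12.5,-10,1.2]
    - [-15.6,-12.4,1.5]
  twist:
    - [0,0,0]
    - [0,0,0]
    - [0,0,0]
    - [0,0,0]
    - [0,0,0]

```text
t: 2.78
tcp_pos: [489.4, 1.8, 324.9]
tool_rot: [0.0, 0.3, 0.954, 0.0]
force: [1.4, 0.5, 0.6]
grip_width: 0.298
finger_force: 0.0
```

send_rows:
  translation:
    - [-3.1,-2.5,0.3]
    - [-6.2,-5,0.6]
    - [-9.3,-7.5,0.9]
    - [-12.5,-10,1.2]
    - [-15.6,-12.4,1.5]
  twist:
    - [0,0,6]
    - [0,0,12]
    - [0,0,18]
    - [0,0,24]
    - [0,0,30.5]

```text
t: 3.2
tcp_pos: [546.2, -189.3, 309.8]
tool_rot: [0.0, 0.543, 0.84, 0.0]
force: [0.8, 0.5, 1.2]
grip_width: 0.297
finger_force: 0.0
```

send_rows:
  translation:
    - [0,0,0]
    - [0,0,0]
  twist:
    - [0,0,0]
    - [0,0,0]

```text
t: 3.37
tcp_pos: [545.9, -189.1, 309.3]
tool_rot: [-0.0, 0.542, 0.84, -0.001]
force: [-0.8, 1.0, 0.3]
grip_width: 0.298
finger_force: 0.0
```

send_rows:
  translation:
    - [-2.7,-0.5,1]
    - [-5.45,-1.05,2]
    - [-5.45,-1.05,4]
    - [-5.45,-1.05,6]
    - [-5.45,-1.05,7]
  twist:
    - [0,0,0]
    - [0,0,0]
    - [0,0,0]
    - [0,0,0]
    - [0,0,0]

```text
t: 3.78
tcp_pos: [558.7, -239.9, 237.7]
tool_rot: [-0.001, 0.54, 0.842, 0.0]
force: [0.9, 0.1, 0.5]
grip_width: 0.301
finger_force: 0.0
```

send_rows:
  translation:
    - [0,0,1.2]
    - [0,0,2.2]
    - [0,0,3]
    - [0,0,3.3]
    - [0,0,3.3]
  twist:
    - [0,0,0]
    - [0,0,0]
    - [0,0,0]
    - [0,0,0]
    - [0,0,0]

```text
t: 4.2
tcp_pos: [559.1, -240.8, 206.3]
tool_rot: [-0.0, 0.541, 0.841, -0.0]
force: [0.5, 0.2, 0.1]
grip_width: 0.301
finger_force: 0.0
```

```bash
python3 - <<'E'
from h import *
im,d=get_image("side");cv2.imwrite("pics/s1.png",cv2.resize(im[225:300,220:320,::-1],None,fx=6,fy=6,interpolation=cv2.INTER_CUBIC))
o=ctrl.get_obs();print(o["tcp_pos"],o["force"])
E
```

```text
[ 559.22680653 -241.00113254  206.88201793] [ 0.08165757 -0.27276937 -0.06454018]
```

View pics/s1.png

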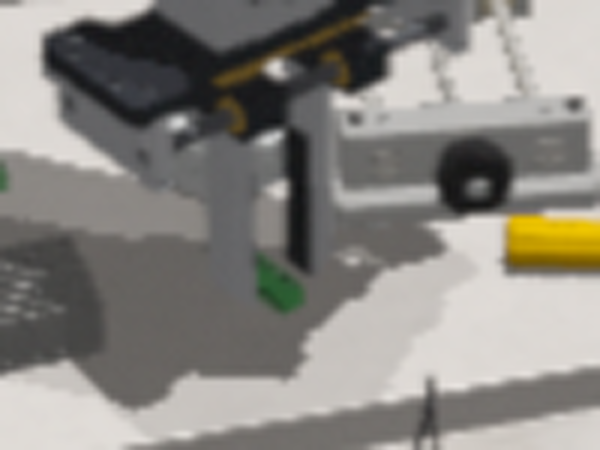

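The short block is between the fingers, near (280,280) in the crop. Closing.

send_rows:
  translation:
    - [-0.15,0,0]
    - [-0.15,0,0]
    - [-0.15,0,0]
    - [-0.15,0,0]
    - [-0.15,0,0]
  twist:
    - [0,0,0]
    - [0,0,0]
    - [0,0,0]
    - [0,0,0]
    - [0,0,0]

```text
t: 4.67
tcp_pos: [559.7, -242.4, 206.9]
tool_rot: [0.0, 0.541, 0.841, 0.0]
force: [0.0, -0.1, 0.3]
grip_width: 0.3
finger_force: 0.0
```

send_rows:
  translation:
    - [0,0,0]
    - [0,0,0]
    - [0,0,0]
    - [0,0,0]
    - [0,0,0]
  twist:
    - [0,0,0]
    - [0,0,0]
    - [0,0,0]
    - [0,0,0]
    - [0,0,0]
  hand: 1
  grip_force: 15

```text
t: 5.08
tcp_pos: [559.7, -242.4, 206.7]
tool_rot: [-0.0, 0.541, 0.841, -0.0]
force: [-0.4, 0.2, 0.7]
grip_width: 0.116
finger_force: 15.0
```

send_rows:
  translation:
    - [0,0,-1]
    - [0,0,-3]
    - [0,0,-5]
    - [0,0,-7]
    - [0,0,-8]
  twist:
    - [0,0,0]
    - [0,0,0]
    - [0,0,0]
    - [0,0,0]
    - [0,0,0]

```text
t: 5.5
tcp_pos: [560.0, -242.7, 289.6]
tool_rot: [0.001, 0.541, 0.841, 0.0]
force: [0.7, 0.2, -0.5]
grip_width: 0.111
finger_force: 15.0
```

send_rows:
  translation:
    - [3.84,1.1,0]
    - [7.68,2.2,0]
    - [11.5,3.3,0]
    - [15.36,4.4,0]
    - [19.2,5.5,0]
  twist:
    - [0,0,0]
    - [0,0,0]
    - [0,0,0]
    - [0,0,0]
    - [0,0,0]

```text
t: 5.92
tcp_pos: [529.3, -43.2, 286.9]
tool_rot: [0.0, 0.541, 0.841, 0.0]
force: [0.3, 0.9, -0.2]
grip_width: 0.117
finger_force: 15.0
```

send_rows:
  translation:
    - [3.84,1.1,0]
    - [7.68,2.2,0]
    - [11.5,3.3,0]
    - [15.36,4.4,0]
    - [19.2,5.5,0]
  twist:
    - [0,0,0]
    - [0,0,0]
    - [0,0,0]
    - [0,0,0]
    - [0,0,0]

```text
t: 6.33
tcp_pos: [499.6, 154.5, 287.0]
tool_rot: [0.0, 0.541, 0.841, 0.0]
force: [1.0, 0.1, -0.8]
grip_width: 0.116
finger_force: 15.0
```

send_rows:
  translation:
    - [2.5,0.7,0]
    - [5,1.4,0]
    - [7,2,0]
    - [9,2.5,0]
    - [9.57,2.7,0]
  twist:
    - [0,0,-7]
    - [0,0,-14]
    - [0,0,-21]
    - [0,0,-28]
    - [0,0,-35]

```text
t: 6.75
tcp_pos: [484.2, 254.0, 286.8]
tool_rot: [-0.0, 0.258, 0.966, 0.0]
force: [0.2, -0.5, -0.7]
grip_width: 0.112
finger_force: 15.0
```

send_rows:
  translation:
    - [0,0,0]
    - [0,0,0]
    - [0,0,0]
    - [0,0,0]
    - [0,0,0]
  twist:
    - [0,0,-7]
    - [0,0,-14]
    - [0,0,-21]
    - [0,0,-28]
    - [0,0,-30.5]

```text
t: 7.17
tcp_pos: [485.2, 250.7, 286.8]
tool_rot: [0.0, -0.004, 1.0, -0.0]
force: [0.4, -0.1, -0.2]
grip_width: 0.114
finger_force: 15.0
```

```bash
cat > st.py <<'E'
from h import *
for i in range(1): get_image("top")
o=ctrl.get_obs();y=rotm(o["tool_rot"])[:,1];print("t",round(o["t"],2),"tcp",o["tcp_pos"].round(1),"az %.1f"%np.degrees(np.arctan2(y[1],y[0])),o["grip_width"],o["finger_force"],o["force"].round(1),"q7",o["qpos"].round(2)[-1])
E
python3 st.py
```

```text
t 7.22 tcp [485.2 250.6 286.8] az 90.4 0.1115423317123682 14.99968707561493 [ 0.4 -0.4 -0.4] q7 1.09
```

send_rows:
  translation:
    - [0,0,2]
    - [0,0,4]
    - [0,0,5.5]
    - [0,0,6.4]
    - [0,0,6.7]
  twist:
    - [0,0,0]
    - [0,0,0]
    - [0,0,0]
    - [0,0,0]
    - [0,0,0]

```text
t: 7.63
tcp_pos: [484.9, 250.7, 218.5]
tool_rot: [-0.001, 0.0, 1.0, -0.001]
force: [0.4, -0.4, -0.6]
grip_width: 0.115
finger_force: 15.0
```

send_rows:
  translation:
    - [0,0,0.2]
    - [0,0,0.4]
    - [0,0,0.6]
    - [0,0,0.68]
    - [0,0,0.68]
  twist:
    - [0,0,0]
    - [0,0,0]
    - [0,0,0]
    - [0,0,0]
    - [0,0,0]

```text
t: 8.05
tcp_pos: [485.3, 250.9, 213.1]
tool_rot: [0.0, -0.0, 1.0, 0.0]
force: [0.2, 0.7, 0.5]
grip_width: 0.111
finger_force: 15.0
```

```bash
python3 st.py; python3 - <<'E'
from h import *
im,d=get_image("side");cv2.imwrite("pics/s2.png",cv2.resize(im[150:225,170:270,::-1],None,fx=6,fy=6,interpolation=cv2.INTER_CUBIC))
print(*blob("side",green(im),13,[485,250],35))
E
```

```text
t 8.1 tcp [485.3 250.9 213.2] az 90.0 0.11255260844680995 14.999682158231735 [-0.4 -0.3  0.5] q7 1.1
[474.4 248.6] az 136.5 len 29 22
```

View pics/s2.png

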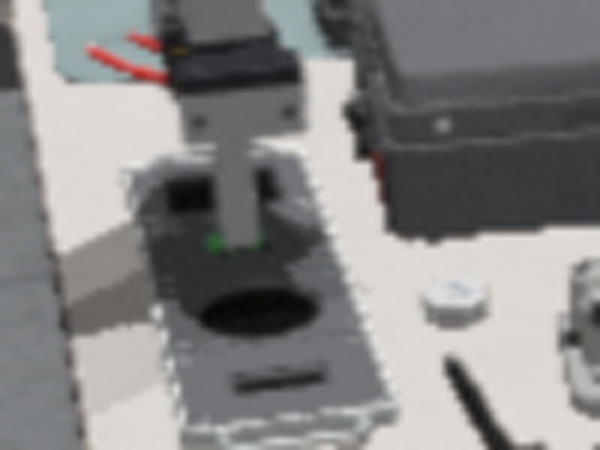

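send_rows:
  translation:
    - [0,0,0]
    - [0,0,0]
    - [0,0,0]
    - [0,0,0]
  twist:
    - [0,0,0]
    - [0,0,0]
    - [0,0,0]
    - [0,0,0]
  hand: 0.4

```text
t: 8.48
tcp_pos: [485.2, 250.9, 212.9]
tool_rot: [0.0, -0.0, 1.0, -0.0]
force: [-0.0, -0.2, 0.2]
grip_width: 0.295
finger_force: 0.0
```

send_rows:
  translation:
    - [0,0,-0.5]
    - [0,0,-2]
    - [0,0,-4]
    - [0,0,-6]
    - [0,0,-7]
  twist:
    - [0,0,0]
    - [0,0,0]
    - [0,0,0]
    - [0,0,0]
    - [0,0,0]

```text
t: 8.9
tcp_pos: [485.6, 251.0, 285.2]
tool_rot: [0.001, -0.0, 1.0, 0.001]
force: [-0.6, 0.2, -0.1]
grip_width: 0.302
finger_force: 0.0
```

send_rows:
  translation:
    - [0.4,-3.8,0]
    - [0.8,-7.6,0]
    - [1.2,-11.5,0]
    - [1.7,-15.3,0]
    - [2.1,-19.1,0]
  twist:
    - [0,0,0]
    - [0,0,0]
    - [0,0,0]
    - [0,0,0]
    - [0,0,0]

```text
t: 9.32
tcp_pos: [463.6, 58.2, 282.9]
tool_rot: [0.0, -0.0, 1.0, 0.0]
force: [0.2, -0.6, -0.1]
grip_width: 0.297
finger_force: 0.0
```

send_rows:
  translation:
    - [0.4,-3.8,0]
    - [0.8,-7.6,0]
    - [1.2,-11.5,0]
    - [1.7,-15.3,0]
    - [2.1,-19.1,0]
  twist:
    - [0,0,1]
    - [0,0,2]
    - [0,0,3]
    - [0,0,4]
    - [0,0,5]

```text
t: 9.73
tcp_pos: [442.6, -132.9, 283.0]
tool_rot: [0.0, 0.044, 0.999, 0.0]
force: [1.2, 0.6, -0.5]
grip_width: 0.299
finger_force: 0.0
```

```bash
python3 st.py; python3 - <<'E'
from h import *
im,d=get_image("side");cv2.imwrite("pics/s3.png",cv2.resize(im[160:225,170:250,::-1],None,fx=8,fy=8,interpolation=cv2.INTER_CUBIC))
im,d=get_image("top");print(*blob("top",green(im),13,[485,250],35));print("long",*blob("top",green(im),6.5,[443,-130],32))
E
```

```text
t 9.78 tcp [ 441.6 -139.5  283.3] az 84.5 0.30274845443411913 0.0 [-5.1 -9.   0.2] q7 1.83
[483.9 247.9] az 2.9 len 31 13
long [ 426.1 -124.8] az 89.0 len 4 0
```

View pics/s3.png

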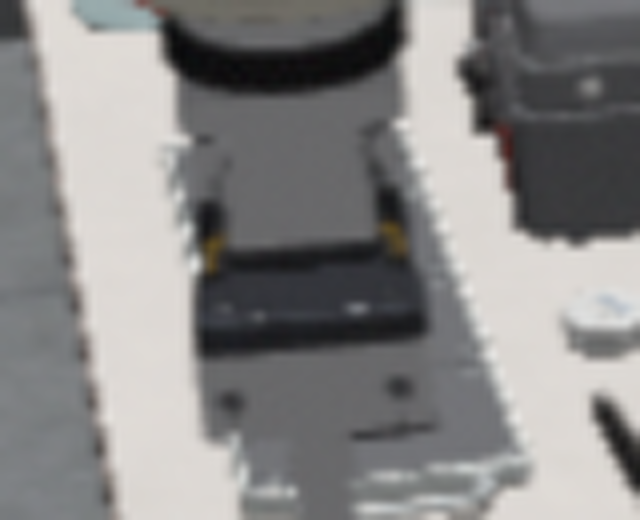

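send_rows:
  translation:
    - [0,0,0]
    - [0,0,0]
    - [0,0,2]
    - [0,0,4]
    - [0,0,5.5]
  twist:
    - [0,0,0]
    - [0,0,0]
    - [0,0,0]
    - [0,0,0]
    - [0,0,0]

```text
t: 10.3
tcp_pos: [443.5, -129.8, 226.8]
tool_rot: [-0.0, 0.042, 0.999, 0.0]
force: [0.6, 0.1, -1.0]
grip_width: 0.304
finger_force: 0.0
```

send_rows:
  translation:
    - [0,0,1]
    - [0,0,1.6]
    - [0,0,2]
    - [0,0,2.13]
    - [0,0,2.13]
  twist:
    - [0,0,0]
    - [0,0,0]
    - [0,0,0]
    - [0,0,0]
    - [0,0,0]

```text
t: 10.72
tcp_pos: [443.6, -131.0, 206.8]
tool_rot: [0.0, 0.043, 0.999, -0.0]
force: [0.6, 0.2, -0.0]
grip_width: 0.3
finger_force: 0.0
```

```bash
python3 st.py; python3 - <<'E'
from h import *
im,d=get_image("side");cv2.imwrite("pics/s4.png",cv2.resize(im[215:290,170:270,::-1],None,fx=6,fy=6,interpolation=cv2.INTER_CUBIC))
im,d=get_image("top");print("short",*blob("top",green(im),13,[485,250],35))
E
```

```text
t 10.77 tcp [ 443.6 -131.1  207. ] az 85.0 0.30057567373611105 0.0 [-0.4 -0.1  0.4] q7 1.87
short [483.9 247.9] az 2.9 len 31 13
```

View pics/s4.png

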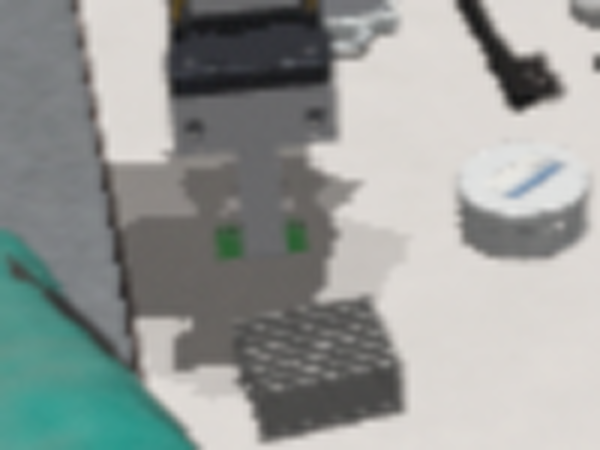

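send_rows:
  translation:
    - [0,0,0]
    - [0,0,0]
    - [0,0,0]
    - [0,0,0]
    - [0,0,0]
  twist:
    - [0,0,0]
    - [0,0,0]
    - [0,0,0]
    - [0,0,0]
    - [0,0,0]
  hand: 1

```text
t: 11.28
tcp_pos: [443.5, -131.2, 206.8]
tool_rot: [0.0, 0.043, 0.999, -0.0]
force: [-0.8, -0.3, 5.3]
grip_width: 0.115
finger_force: 15.0
```

send_rows:
  translation:
    - [0,0,-1]
    - [0,0,-2.5]
    - [0,0,-4]
    - [0,0,-5.5]
    - [0,0,-6]
  twist:
    - [0,0,0]
    - [0,0,0]
    - [0,0,0]
    - [0,0,0]
    - [0,0,0]

```text
t: 11.7
tcp_pos: [443.7, -131.3, 268.8]
tool_rot: [0.001, 0.043, 0.999, -0.0]
force: [0.9, -0.2, 0.6]
grip_width: 0.113
finger_force: 15.0
```

send_rows:
  translation:
    - [-0.3,3,0]
    - [-0.7,7,0]
    - [-1.1,11,0]
    - [-1.5,15,0]
    - [-1.8,18,0]
  twist:
    - [0,0,0]
    - [0,0,0]
    - [0,0,0]
    - [0,0,0]
    - [0,0,0]

```text
t: 12.12
tcp_pos: [476.9, 49.8, 266.7]
tool_rot: [0.0, 0.043, 0.999, 0.0]
force: [0.4, -0.2, 1.0]
grip_width: 0.115
finger_force: 15.0
```

send_rows:
  translation:
    - [-0.2,2,0]
    - [-0.45,3.5,0]
    - [-0.45,4,0]
    - [-0.45,4,0]
    - [-0.45,4,0]
  twist:
    - [0,0,-2]
    - [0,0,-4]
    - [0,0,-5]
    - [0,0,-5]
    - [0,0,-5]

```text
t: 12.53
tcp_pos: [484.8, 84.8, 266.5]
tool_rot: [-0.0, 0.001, 1.0, -0.0]
force: [0.3, 0.9, 0.0]
grip_width: 0.111
finger_force: 15.0
```

```bash
python3 st.py
```

```text
t 12.58 tcp [484.7  84.5 266.5] az 89.9 0.11925949608731189 14.999881982803345 [-0.6  0.  -0.2] q7 1.42
```

send_rows:
  translation:
    - [0,0.18,1.5]
    - [-0.05,0.18,3]
    - [-0.05,0.18,4]
    - [-0.05,0.18,4.5]
    - [-0.05,0.18,4.5]
  twist:
    - [0,0,0]
    - [0,0,0]
    - [0,0,0]
    - [0,0,0]
    - [0,0,0]

```text
t: 13.0
tcp_pos: [485.1, 87.0, 220.7]
tool_rot: [-0.001, 0.0, 1.0, -0.0]
force: [0.6, 0.1, 0.4]
grip_width: 0.114
finger_force: 15.0
```

send_rows:
  translation:
    - [0,0,0.3]
    - [0,0,0.6]
    - [0,0,0.8]
    - [0,0,0.8]
    - [0,0,0.8]
  twist:
    - [0,0,0]
    - [0,0,0]
    - [0,0,0]
    - [0,0,0]
    - [0,0,0]

```text
t: 13.42
tcp_pos: [485.4, 87.9, 213.7]
tool_rot: [0.0, -0.0, 1.0, -0.0]
force: [-0.5, -0.5, -1.0]
grip_width: 0.115
finger_force: 15.0
```

```bash
python3 st.py
```

```text
t 13.47 tcp [485.4  87.9 213.8] az 90.0 0.112415248916772 14.999970495700836 [ 0.2 -0.5 -0.3] q7 1.43
```

send_rows:
  translation:
    - [0,0,0.05]
    - [0,0,0.05]
    - [0,0,0.05]
    - [0,0,0.05]
    - [0,0,0.05]
  twist:
    - [0,0,0]
    - [0,0,0]
    - [0,0,0]
    - [0,0,0]
    - [0,0,0]
  hand: 0.4

```text
t: 13.88
tcp_pos: [485.4, 87.9, 213.1]
tool_rot: [0.0, -0.0, 1.0, -0.0]
force: [-0.2, 0.7, 0.7]
grip_width: 0.295
finger_force: 0.0
```

send_rows:
  translation:
    - [0,0,-0.5]
    - [0,0,-2]
    - [0,0,-4]
    - [0,0,-6]
    - [0,0,-7]
  twist:
    - [0,0,0]
    - [0,0,0]
    - [0,0,0]
    - [0,0,0]
    - [0,0,0]

```text
t: 14.3
tcp_pos: [485.7, 87.8, 285.3]
tool_rot: [0.001, -0.0, 1.0, 0.0]
force: [1.6, 0.9, -0.1]
grip_width: 0.299
finger_force: 0.0
```

send_rows:
  translation:
    - [-1.3,-3.8,0]
    - [-2.5,-7.6,0]
    - [-3.8,-11.5,0]
    - [-5,-15.3,0]
    - [-6.2,-19,0]
  twist:
    - [0,0,0]
    - [0,0,0]
    - [0,0,0]
    - [0,0,0]
    - [0,0,0]
  hand: -1

```text
t: 14.72
tcp_pos: [547.6, -104.2, 283.2]
tool_rot: [0.0, -0.0, 1.0, -0.0]
force: [0.0, 1.1, 0.6]
grip_width: 0.62
finger_force: 0.0
```

send_rows:
  translation:
    - [-0.7,-2,0]
    - [-1.4,-4.1,0]
    - [-1.4,-4.1,0]
    - [-1.4,-4.1,0]
    - [-1.4,-4.1,0]
  twist:
    - [0,0,0]
    - [0,0,0]
    - [0,0,0]
    - [0,0,0]
    - [0,0,0]

```text
t: 15.13
tcp_pos: [561.3, -142.4, 282.8]
tool_rot: [-0.0, -0.0, 1.0, 0.0]
force: [-1.1, 0.2, 0.3]
grip_width: 0.969
finger_force: 0.0
```

```bash
python3 st.py; python3 - <<'E'
from h import *
im,d=get_image("side");cv2.imwrite("pics/s5.png",cv2.resize(im[165:280,180:300,::-1],None,fx=5,fy=5,interpolation=cv2.INTER_CUBIC))
im,d=get_image("top");print("short",*blob("top",green(im),13,[485,250],35),"long",*blob("top",green(im),13,[485,86],35))
E
```

```text
t 15.18 tcp [ 561.4 -142.   283. ] az 90.1 0.9893377561109044 0.0 [-0.6 -0.1  0. ] q7 1.89
short [483.9 247.9] az 3.1 len 31 13 long [485.3  85.9] az 179.2 len 41 13
```

View pics/s5.png

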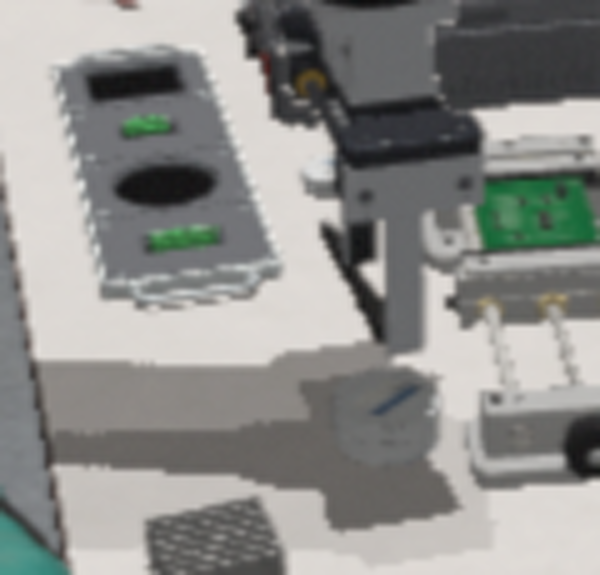

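Both terminals sit in their slots, near (147,125) and (183,238) in the crop. The tin is directly under the fingers, so it is next.

send_rows:
  translation:
    - [0,0,2]
    - [0,0,4]
    - [0,0,5.5]
    - [0,0,6.5]
    - [0,0,7]
  twist:
    - [0,0,0]
    - [0,0,0]
    - [0,0,0]
    - [0,0,0]
    - [0,0,0]

```text
t: 15.7
tcp_pos: [561.2, -142.4, 212.0]
tool_rot: [-0.001, -0.001, 1.0, 0.0]
force: [-0.3, 0.2, 0.3]
grip_width: 1.0
finger_force: 0.0
```

send_rows:
  translation:
    - [0,0,0.3]
    - [0,0,0.5]
    - [0,0,0.5]
    - [0,0,0.5]
    - [0,0,0.5]
  twist:
    - [0,0,0]
    - [0,0,0]
    - [0,0,0]
    - [0,0,0]
    - [0,0,0]
  hand: 0
  grip_force: 15

```text
t: 16.12
tcp_pos: [561.7, -143.1, 208.7]
tool_rot: [0.0, -0.0, 1.0, -0.0]
force: [0.4, 0.0, 0.2]
grip_width: 0.686
finger_force: 0.1
```

send_rows:
  translation:
    - [0,0,0]
    - [0,0,0]
    - [0,0,0]
  twist:
    - [0,0,0]
    - [0,0,0]
    - [0,0,0]
  hand: 1

```text
t: 16.37
tcp_pos: [561.6, -143.2, 208.6]
tool_rot: [0.0, -0.0, 1.0, -0.0]
force: [-1.2, 0.7, 7.1]
grip_width: 0.62
finger_force: 15.0
```

send_rows:
  translation:
    - [0,0,-1]
    - [0,0,-2.5]
    - [0,0,-4]
    - [0,0,-5.5]
    - [0,0,-6]
  twist:
    - [0,0,0]
    - [0,0,0]
    - [0,0,0]
    - [0,0,0]
    - [0,0,0]

```text
t: 16.78
tcp_pos: [561.9, -143.3, 270.6]
tool_rot: [0.001, -0.0, 1.0, -0.0]
force: [-0.5, 0.8, -0.7]
grip_width: 0.617
finger_force: 15.0
```

```bash
python3 st.py
```

```text
t 16.83 tcp [ 561.9 -143.3  270.5] az 90.0 0.620529505470161 15.000009587893146 [-0.2 -0.9  0. ] q7 1.89
```

send_rows:
  translation:
    - [0.8,3,0]
    - [1.7,7,0]
    - [2.7,11,0]
    - [3.7,15,0]
    - [4.7,19,0]
  twist:
    - [0,0,0]
    - [0,0,0]
    - [0,0,0]
    - [0,0,0]
    - [0,0,0]

```text
t: 17.25
tcp_pos: [513.4, 48.5, 267.7]
tool_rot: [-0.0, -0.0, 1.0, -0.0]
force: [1.8, 0.6, -0.0]
grip_width: 0.62
finger_force: 15.0
```

send_rows:
  translation:
    - [0.9,4,0]
    - [1.9,8,0]
    - [2.6,11,0]
    - [2.95,12.1,0]
    - [2.95,12.1,0]
  twist:
    - [0,0,0]
    - [0,0,0]
    - [0,0,0]
    - [0,0,0]
    - [0,0,0]

```text
t: 17.67
tcp_pos: [483.7, 170.8, 267.6]
tool_rot: [-0.0, -0.003, 1.0, 0.0]
force: [-0.2, -0.2, -1.3]
grip_width: 0.621
finger_force: 15.0
```

send_rows:
  translation:
    - [0,0,0.3]
    - [0,0,1.5]
    - [0,0,3]
    - [0,0,4.2]
    - [0,0,4.5]
  twist:
    - [0,0,0]
    - [0,0,0]
    - [0,0,0]
    - [0,0,0]
    - [0,0,0]

```text
t: 18.08
tcp_pos: [484.8, 165.9, 221.2]
tool_rot: [-0.001, 0.001, 1.0, -0.001]
force: [-0.8, -0.3, -0.9]
grip_width: 0.621
finger_force: 15.0
```

```bash
python3 st.py
```

```text
t 18.13 tcp [484.9 166.1 221.6] az 89.9 0.6212370906396257 14.999945656672935 [-0.9 -0.1 -1.4] q7 1.28
```

send_rows:
  translation:
    - [0,0.1,0.1]
    - [0,0.15,0.3]
    - [0,0.15,0.5]
    - [0,0.15,0.65]
    - [0,0.15,0.65]
  twist:
    - [0,0,0]
    - [0,0,0]
    - [0,0,0]
    - [0,0,0]
    - [0,0,0]

```text
t: 18.55
tcp_pos: [484.8, 169.3, 216.5]
tool_rot: [0.0, -0.0, 1.0, -0.0]
force: [-0.5, 0.2, -0.9]
grip_width: 0.619
finger_force: 15.0
```

```bash
python3 st.py
```

```text
t 18.6 tcp [484.8 169.3 216.6] az 90.0 0.6232700079629814 14.999848355819267 [ 0.3 -0.4 -0.6] q7 1.28
```

send_rows:
  translation:
    - [0,0,0.1]
    - [0,0,0.15]
    - [0,0,0.15]
    - [0,0,0.15]
  twist:
    - [0,0,0]
    - [0,0,0]
    - [0,0,0]
    - [0,0,0]

```text
t: 18.93
tcp_pos: [484.8, 169.4, 215.1]
tool_rot: [0.0, -0.0, 1.0, -0.0]
force: [0.2, 0.6, -0.3]
grip_width: 0.618
finger_force: 15.0
```

send_rows:
  translation:
    - [0,0,0]
    - [0,0,0]
    - [0,0,0]
    - [0,0,0]
  twist:
    - [0,0,0]
    - [0,0,0]
    - [0,0,0]
    - [0,0,0]
  hand: -0.7

```text
t: 19.27
tcp_pos: [484.8, 169.4, 215.1]
tool_rot: [0.0, -0.0, 1.0, -0.0]
force: [1.0, -0.2, -0.5]
grip_width: 0.841
finger_force: 0.0
```

send_rows:
  translation:
    - [0,0,-0.5]
    - [0,0,-2]
    - [0,0,-4]
    - [0,0,-6]
    - [0,0,-7]
  twist:
    - [0,0,0]
    - [0,0,0]
    - [0,0,0]
    - [0,0,0]
    - [0,0,0]

```text
t: 19.68
tcp_pos: [485.2, 169.4, 287.4]
tool_rot: [0.001, -0.0, 1.0, 0.0]
force: [0.7, -0.9, 0.6]
grip_width: 0.854
finger_force: 0.0
```

send_rows:
  translation:
    - [0.3,-4.1,0]
    - [0.65,-8.2,0]
    - [1,-12.3,0]
    - [1.3,-16.4,0]
    - [1.65,-20.5,0]
  twist:
    - [0,0,0]
    - [0,0,0]
    - [0,0,0]
    - [0,0,0]
    - [0,0,0]

```text
t: 20.1
tcp_pos: [467.8, -37.4, 285.2]
tool_rot: [0.0, -0.0, 1.0, 0.0]
force: [0.9, -1.2, 0.5]
grip_width: 0.852
finger_force: 0.0
```

send_rows:
  translation:
    - [0.3,-4.1,0]
    - [0.65,-8.2,0]
    - [1,-12.3,0]
    - [1.3,-16.4,0]
    - [1.65,-20.4,0]
  twist:
    - [0,0,-1]
    - [0,0,-2]
    - [0,0,-3]
    - [0,0,-4.5]
    - [0,0,-5.5]

```text
t: 20.52
tcp_pos: [451.4, -241.7, 285.2]
tool_rot: [0.0, -0.049, 0.999, -0.0]
force: [1.2, -0.7, -0.4]
grip_width: 0.852
finger_force: 0.0
```

send_rows:
  translation:
    - [0,0,0]
    - [0,0,0]
    - [0,0,0]
  twist:
    - [0,0,0]
    - [0,0,0]
    - [0,0,0]
  hand: -0.9

```text
t: 20.77
tcp_pos: [452.0, -239.3, 284.9]
tool_rot: [-0.0, -0.048, 0.999, 0.0]
force: [0.6, 0.2, -0.2]
grip_width: 0.949
finger_force: 0.0
```

```bash
python3 st.py; python3 - <<'E'
from h import *
im,d=get_image("side");cv2.imwrite("pics/s6.png",cv2.resize(im[165:295,175:275,::-1],None,fx=4.6,fy=4.6,interpolation=cv2.INTER_CUBIC))
im,d=get_image("top");X=cloud("top",d);k=(X[...,2]>22)&(np.linalg.norm(X[...,:2]-[485,168],axis=2)<45);print("tin",X[k].mean(0))
E
```

```text
t 20.82 tcp [ 452.2 -238.7  284.9] az 95.6 0.9487170278296786 0.0 [0.7 0.5 0.1] q7 2.23
tin [484.80493636 166.63188251  30.43909178]
```

View pics/s6.png

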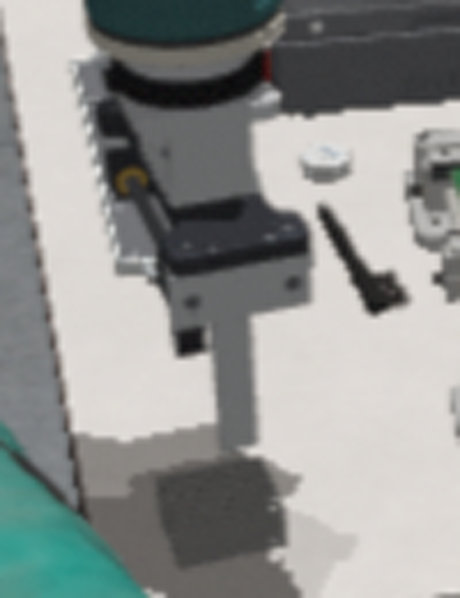

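send_rows:
  translation:
    - [0,0,2]
    - [0,0,4]
    - [0,0,5.8]
    - [0,0,6.8]
    - [0,0,7.2]
  twist:
    - [0,0,0]
    - [0,0,0]
    - [0,0,0]
    - [0,0,0]
    - [0,0,0]

```text
t: 21.33
tcp_pos: [452.0, -238.7, 211.9]
tool_rot: [-0.001, -0.049, 0.999, 0.0]
force: [-0.0, -0.2, -0.4]
grip_width: 0.953
finger_force: 0.0
```

send_rows:
  translation:
    - [0,0,0.3]
    - [0,0,0.5]
    - [0,0,0.5]
    - [0,0,0.5]
    - [0,0,0.5]
  twist:
    - [0,0,0]
    - [0,0,0]
    - [0,0,0]
    - [0,0,0]
    - [0,0,0]
  hand: -0.2

```text
t: 21.75
tcp_pos: [452.2, -239.7, 208.7]
tool_rot: [0.0, -0.048, 0.999, -0.0]
force: [0.2, -0.3, 0.0]
grip_width: 0.635
finger_force: 0.0
```

send_rows:
  translation:
    - [0,0,0]
    - [0,0,0]
    - [0,0,0]
    - [0,0,0]
  twist:
    - [0,0,0]
    - [0,0,0]
    - [0,0,0]
    - [0,0,0]
  hand: 1
  grip_force: 18

```text
t: 22.08
tcp_pos: [452.2, -239.7, 208.5]
tool_rot: [0.0, -0.048, 0.999, -0.0]
force: [-0.5, 1.4, 5.6]
grip_width: 0.534
finger_force: 18.0
```

send_rows:
  translation:
    - [0,0,-1]
    - [0,0,-2.5]
    - [0,0,-4]
    - [0,0,-5.5]
    - [0,0,-6]
  twist:
    - [0,0,0]
    - [0,0,0]
    - [0,0,0]
    - [0,0,0]
    - [0,0,0]

```text
t: 22.5
tcp_pos: [452.3, -239.9, 270.4]
tool_rot: [0.001, -0.048, 0.999, -0.001]
force: [0.8, -0.2, 0.2]
grip_width: 0.537
finger_force: 18.0
```

```bash
python3 st.py
```

```text
t 22.55 tcp [ 452.4 -239.9  270.3] az 95.5 0.5375385376026733 17.99989879131317 [ 1.3 -0.9  0.4] q7 2.25
```

send_rows:
  translation:
    - [-0.5,3.3,0]
    - [-1.1,7.3,0]
    - [-1.7,11.3,0]
    - [-2.4,15.3,0]
    - [-3,19.3,0]
  twist:
    - [0,0,0]
    - [0,0,0]
    - [0,0,0]
    - [0,0,0]
    - [0,0,0]

```text
t: 22.97
tcp_pos: [462.9, -42.8, 267.8]
tool_rot: [-0.0, -0.048, 0.999, -0.0]
force: [1.8, -0.3, -0.8]
grip_width: 0.536
finger_force: 18.0
```

send_rows:
  translation:
    - [-0.6,4,0]
    - [-1.2,8,0]
    - [-1.8,12,0]
    - [-2.5,16,0]
    - [-3.1,20,0]
  twist:
    - [0,0,0]
    - [0,0,0]
    - [0,0,0]
    - [0,0,0]
    - [0,0,0]

```text
t: 23.38
tcp_pos: [474.5, 159.4, 267.7]
tool_rot: [-0.0, -0.048, 0.999, -0.0]
force: [0.3, -0.5, -0.1]
grip_width: 0.533
finger_force: 18.0
```

send_rows:
  translation:
    - [-0.6,4,0]
    - [-1.2,8,0]
    - [-1.8,12,0]
    - [-2.4,15.5,0]
    - [-2.66,17.3,0]
  twist:
    - [0,0,1]
    - [0,0,2]
    - [0,0,3]
    - [0,0,4.5]
    - [0,0,5.5]

```text
t: 23.8
tcp_pos: [483.7, 336.7, 267.3]
tool_rot: [-0.0, -0.002, 1.0, 0.001]
force: [-0.3, 0.8, -1.3]
grip_width: 0.534
finger_force: 18.0
```

send_rows:
  translation:
    - [0,0,0]
    - [0,0,0]
    - [0,0,1]
    - [0,0,2]
    - [0,0,3]
  twist:
    - [0,0,0]
    - [0,0,0]
    - [0,0,0]
    - [0,0,0]
    - [0,0,0]

```text
t: 24.22
tcp_pos: [484.8, 331.0, 236.7]
tool_rot: [-0.0, 0.0, 1.0, -0.0]
force: [0.4, 0.6, -1.8]
grip_width: 0.533
finger_force: 18.0
```

send_rows:
  translation:
    - [0,0,0]
    - [0,0,0]
    - [0,0,0]
    - [0,0,0]
    - [0,0,0]
  twist:
    - [0,0,0]
    - [0,0,0]
    - [0,0,0]
    - [0,0,0]
    - [0,0,0]

```text
t: 24.63
tcp_pos: [484.8, 332.2, 238.4]
tool_rot: [0.0, -0.0, 1.0, 0.0]
force: [-0.0, -0.1, -1.6]
grip_width: 0.531
finger_force: 18.0
```

```bash
python3 st.py
```

```text
t 24.68 tcp [484.8 332.2 238.4] az 90.0 0.5327650190872631 17.99993008375168 [ 0.4  0.  -0.9] q7 1.01
```

send_rows:
  translation:
    - [0,0,0.7]
    - [0,0,1.3]
    - [0,0,1.8]
    - [0,0,2.1]
    - [0,0,2.1]
  twist:
    - [0,0,0]
    - [0,0,0]
    - [0,0,0]
    - [0,0,0]
    - [0,0,0]

```text
t: 25.1
tcp_pos: [484.5, 332.0, 216.0]
tool_rot: [-0.001, -0.0, 1.0, -0.0]
force: [-1.0, -0.1, -0.9]
grip_width: 0.529
finger_force: 18.0
```

send_rows:
  translation:
    - [0,0,0.15]
    - [0,0,0.25]
    - [0,0,0.25]
    - [0,0,0.25]
    - [0,0,0.25]
  twist:
    - [0,0,0]
    - [0,0,0]
    - [0,0,0]
    - [0,0,0]
    - [0,0,0]

```text
t: 25.52
tcp_pos: [484.7, 332.2, 214.7]
tool_rot: [0.0, -0.0, 1.0, 0.0]
force: [0.3, -0.3, -1.3]
grip_width: 0.531
finger_force: 18.0
```

```bash
python3 st.py
```

```text
t 25.57 tcp [484.7 332.2 214.7] az 90.0 0.5328436085705568 17.999955117702484 [ 0.2 -0.2 -0.6] q7 1.02
```

Release, lift, move clear and check.

send_rows:
  translation:
    - [0,0,0]
    - [0,0,0]
    - [0,0,0]
    - [0,0,0]
  twist:
    - [0,0,0]
    - [0,0,0]
    - [0,0,0]
    - [0,0,0]
  hand: -0.5

```text
t: 25.9
tcp_pos: [484.7, 332.1, 214.6]
tool_rot: [0.0, -0.0, 1.0, -0.0]
force: [0.2, 0.1, 0.3]
grip_width: 0.745
finger_force: 0.0
```

send_rows:
  translation:
    - [0,0,-0.5]
    - [0,0,-3]
    - [0,0,-6]
    - [0,0,-9]
    - [0,0,-12]
  twist:
    - [0,0,0]
    - [0,0,0]
    - [0,0,0]
    - [0,0,0]
    - [0,0,0]

```text
t: 26.32
tcp_pos: [484.6, 332.0, 336.3]
tool_rot: [-0.0, -0.0, 1.0, -0.0]
force: [-0.1, -0.4, -0.1]
grip_width: 0.752
finger_force: 0.0
```

send_rows:
  translation:
    - [2,3.3,-1]
    - [4,6.6,-2]
    - [6,10,-3]
    - [8,13.3,-4]
    - [10,16.5,-5]
  twist:
    - [0,0,0]
    - [0,0,0]
    - [0,0,0]
    - [0,0,0]
    - [0,0,0]

```text
t: 26.73
tcp_pos: [383.2, 498.5, 385.7]
tool_rot: [0.0, -0.0, 1.0, 0.0]
force: [-0.2, -0.0, -0.6]
grip_width: 0.749
finger_force: 0.0
```

send_rows:
  translation:
    - [1.5,1,0]
    - [3,2,0]
    - [4.5,3,0]
    - [6,4,0]
    - [6,4,0]
  twist:
    - [0,0,0]
    - [0,0,0]
    - [0,0,0]
    - [0,0,0]
    - [0,0,0]

```text
t: 27.15
tcp_pos: [321.2, 539.1, 384.8]
tool_rot: [-0.001, -0.002, 1.0, 0.0]
force: [-0.8, -0.1, 0.3]
grip_width: 0.75
finger_force: 0.0
```

```bash
python3 st.py; python3 - <<'E'
from h import *
im,d=get_image("side");a=cv2.resize(im[165:225,175:245,::-1],None,fx=5.6,fy=5.6,interpolation=cv2.INTER_CUBIC)
im,d=get_image("top");b=cv2.resize(im[205:265,135:260,::-1],None,fx=3.2,fy=5.6*60/60,interpolation=cv2.INTER_CUBIC)
cv2.imwrite("pics/fin.png",np.hstack([a,b]));X=cloud("top",d)
for n,y in(("tin",168),("hs",332)):
    k=(X[...,2]>20)&(X[...,2]<45)&(np.linalg.norm(X[...,:2]-[485,y],axis=2)<42);print(n,X[k].mean(0).round(1),np.ptp(X[k],axis=0).round(),np.linalg.lstsq(np.c_[X[k][:,:2],np.ones(k.sum())],X[k][:,2],rcond=None)[0].round(3))
print("short",*blob("top",green(im),13,[485,250],35),"long",*blob("top",green(im),13,[485,86],35))
E
```

```text
t 27.2 tcp [322.9 538.1 384.8] az 90.2 0.7529552867978236 0.0 [ 0.3 -1.  -0.3] q7 0.53
tin [484.8 166.8  30.4] [55. 59. 13.] [ 3.0000e-03 -4.0000e-03  2.9654e+01]
hs [483.8 330.2  27.1] [58. 51. 16.] [-2.0000e-02 -2.7000e-02  4.5799e+01]
short [483.9 247.9] az 3.1 len 31 13 long [485.3  86. ] az 179.3 len 41 13
```

View pics/fin.png

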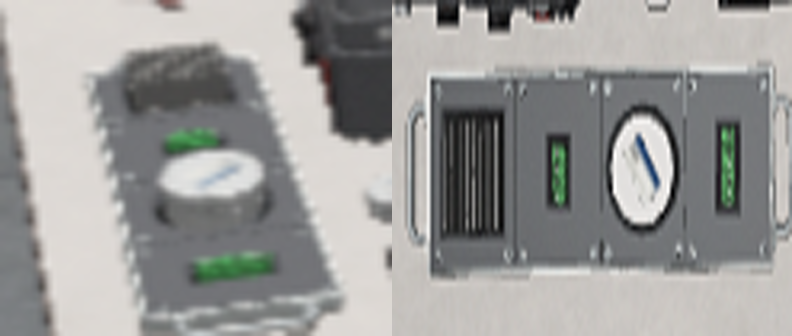

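All four parts lie flat and centred in their own pockets, with the black margin visible all round, and the arm is clear.

```bash
python3 -c "
from workcell import ctrl
print(ctrl.hand_in())"
```

```text
the job is handed in; nothing more can be done
None
```

The heat sink, the 60 mm tin, and the long and short terminal blocks are each set down in their own pockets. The last pictures showed all four flat and centred with the arm clear, and the job was handed in at about 27 s; no verdict was returned.

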